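# Set out the white pots on the acrylic steps

### The arm

A 6-joint arm with a two-finger parallel gripper is mounted at the origin on the work surface. World frame = base frame: x ahead of the robot, y to its left, z up, the work surface at z = 0. Lengths are in m, angles in rad, forces in N, time in s.
With the tool pointing down it reaches from about 0.375 to 0.9 m from the base axis. Payload 3.1 kg.
Tool frame: the origin (TCP) lies midway between the tips of the shut fingers; the grasp point (between the pads) lies 19 mm behind it (manip.grasp_offset is the distance from the TCP to the grasp point, in m); z points along the fingers, y is the line along which they close (so a half turn about z gives the same grasp; the last joint's range is limited). The gripper opens to 85 mm and grips with 20 to 120 N. Pads are 22 mm wide; open, the fingers measure 114 mm over their backs; the gripper's body (76 mm by 85 mm) begins 54 mm behind the grasp point. The pads swing forward as they close: fully open they stand 13 mm farther back than shut.
Start: joints at [1.016, 0.527, 1.433, -0, 1.181, -0.178], TCP at [0.23, 0.581, 0.231] pointing down, gripper open.
Joint ranges: [-3.08, 3.08], [-0.75, 2.2], [0.22, 2.44], [-1.43, 4.57], [0, 2.65], [-2.85, 2.85]. Speed limits (rad/s): [2.79, 2.79, 3.14, 3.14, 3.14, 3.14].

### API

Orientations are given as a unit quaternion [x, y, z, w].
In Python, from station import sensors, cams, order, manip gives the robot as it stands.
- The arm moves only by the tool move_arm, never from a script. Its argument "targets" is a list of rows, each an object of numbers: "dx", "dy", "dz": the shift along the world's x, y, z normalised to -1 to 1, where 1 is 25 mm; "rx", "ry", "rz": the turn, a rotation vector about the world's x, y, z normalised to -1 to 1, where 1 is 30 degrees. A call has exactly 10 rows; each row shifts and turns the commanded pose from where the row before left it; what a row does not reach is not made up. A row lasts 1/8 s, in which the tool goes at most 62.5 mm and 10.7 degrees, less where a joint would pass 70% of its speed; a pose out of reach is approached as far as the arm can. A call with a number of a shift or a turn outside -1 to 1 is refused whole. A call with a gripper value outside its range is refused whole. "claw" is the opening in per cent of the stroke, from 0 (shut) to 100 (fully open), set as the call begins (left out, the last holds). The fingers move at their own pace and stop on an object; "newtons" is the grip in N (left out, the last holds). Time passes only in rows, so rows that do not move let the fingers close, or fill a call up. It gives the time, the measured TCP pose, the force, the opening and the grip force at its end, in the units of the state.
- sensors.sense(): the state, without advancing time (a new reading comes with each control period).
- cams.snapshot(name): name is "scene" or "side" or "wrist"; returns the picture (384x512x3 uint8, red, green, blue); there is no depth.
- cams.camera_model(name): a dict with "fx", "fy", "cx", "cy" (pixels), "distortion" ([k1, k2, p1, p2, k3] as OpenCV has them; the pictures are not rectified), "extrinsics" (4x4, takes a point from world to camera coordinates). Camera axes: x right, y down, z forward; pixel columns grow to the right and rows downward; lengths in m; the calibration is good to about 2 mm. A picture is of the moment at which its call begins: read the wrist's pose just before it. camera_model takes no time and is no camera call; for the wrist camera it gives the pose at the moment of the call.
- order.sign_off(): hands the job in; it is judged then, once.
The state is a dict: "t": time; "q": joint angles; "qd": joint speeds; "tau": joint torques, N m; "tcp_pos": TCP position; "tool_rot": TCP orientation; "force": force on the tool from outside, world axes, zero at the start; "ft_torque": the same for the moment, N m; "finger_gap": opening from 0.0 (shut) to 1.0 (fully open); "gripper_force": force on a finger pad.
Only numpy, scipy, OpenCV 4.12 (cv2) and the standard library are available. Lean on these libraries where they do the work, as an engineer would, in place of code of your own. Each camera call takes 0.05 s, during which the arm holds its last target. There are 200 camera calls.

### The job

Stand the three white ceramic lidded pots upright on the three smoked-acrylic steps, each in the middle of its step's top: begin with the largest pot on the lowest step, then the medium pot on the middle step, and last the smallest pot on the tallest step. Set each one down without dropping or tipping it, let go of it before you fetch the next, and leave the green pot, the amber jar, the eyelash curler and the hair clip where they are.

Things in the scene. Friction and masses are not known exactly. Their poses are not given: they have to be found in the camera images.
- pot_large_mid (a point): Centre of the largest white ceramic lidded pot: a plain upright cylinder 60 mm in diameter with straight sides, 64 mm tall to the top of its lid, with a white lid knob 12 mm in diameter on top (76 mm tall in all); a thin grey seam runs below the lid, the lid is screwed on and does not come off. About 180 to 340 g. The point lies on its axis, half-way up (38 mm above its underside); z points up. Can be gripped across its body from above in any direction.
- pot_medium_mid (a point): Centre of the medium-sized white ceramic lidded pot: a plain upright cylinder 48 mm in diameter with straight sides, 54 mm tall to the top of its lid, with a white lid knob 12 mm in diameter on top (65 mm tall in all); a thin grey seam runs below the lid, the lid is screwed on and does not come off. About 100 to 200 g. The point lies on its axis, half-way up (32.5 mm above its underside); z points up. Can be gripped across its body from above in any direction.
- pot_small_mid (a point): Centre of the smallest white ceramic lidded pot: a plain upright cylinder 36 mm in diameter with straight sides, 44 mm tall to the top of its lid, with a white lid knob 12 mm in diameter on top (54 mm tall in all); a thin grey seam runs below the lid, the lid is screwed on and does not come off. About 55 to 105 g. The point lies on its axis, half-way up (27 mm above its underside); z points up. Can be gripped across its body from above in any direction.
- step_low_top (a point): Centre of the top face of the lowest step: a fixed smoked-acrylic display step, a square table 90 x 90 mm, 25 mm high, with pale polished edges and a flush pale round pad 70 mm across that marks the middle of its flat top. z points up, x and y run along its edges. It does not move.
- step_mid_top (a point): Centre of the top face of the middle-height step: a fixed smoked-acrylic display step, a square table 90 x 90 mm, 55 mm high, with pale polished edges and a flush pale round pad 70 mm across that marks the middle of its flat top. z points up, x and y run along its edges. It does not move.
- step_tall_top (a point): Centre of the top face of the tallest step: a fixed smoked-acrylic display step, a square table 90 x 90 mm, 85 mm high, with pale polished edges and a flush pale round pad 70 mm across that marks the middle of its flat top. z points up, x and y run along its edges. It does not move.
- green_pot_mid (a point): Bystander: a green-glazed lidded pot of the same shape as the medium white pot (48 mm in diameter, 65 mm tall with its knob), loose, standing upright. The point lies on its axis, 32.5 mm above its underside; z up. Not to be moved.
- amber_jar_mid (a point): Bystander: a dark amber jar with a flat brass lid, 53 mm in diameter, 62 mm tall, loose, standing upright. The point is its centre, 31 mm above its underside; z up. Not to be moved.
- curler_mid (a point): Bystander: a steel eyelash curler lying flat, 100 x 48 mm and 7 mm thick, loose. The point is its centre; x runs along its length from the finger loops to the clamp. Not to be moved.
- claw_clip_mid (a point): Bystander: a tortoiseshell-brown hair claw clip with a steel spring hinge, standing on its teeth, 72 mm long (x), 40 mm wide (y), about 46 mm tall, loose. The point is on its middle, 20 mm above the surface. Not to be moved.
Not all that is in view belongs to the job. What is shaped like the part that bears step_low_top but blue is not meant.

How it is judged:
On the way, in this order (a step that is already met when the one before it is completed fails the run):
1. the largest pot in the middle of the lowest step, upright, at rest and let go (horizontal distance between pot_large_mid and step_low_top below 0.015 m and z of pot_large_mid in the frame of step_low_top between 0.033 and 0.043 m and angle between pot_large_mid's own z axis and vertical below 0.1 rad and linear speed of pot_large below 0.02 m/s and contact force between the fingers and pot_large below 0.1 N), for 0.2 s.
2. the medium pot in the middle of the middle step, upright, at rest and let go (horizontal distance between pot_medium_mid and step_mid_top below 0.015 m and z of pot_medium_mid in the frame of step_mid_top between 0.0275 and 0.0375 m and angle between pot_medium_mid's own z axis and vertical below 0.1 rad and linear speed of pot_medium below 0.02 m/s and contact force between the fingers and pot_medium below 0.1 N), for 0.2 s.
3. the smallest pot in the middle of the tallest step, upright, at rest and let go (horizontal distance between pot_small_mid and step_tall_top below 0.015 m and z of pot_small_mid in the frame of step_tall_top between 0.022 and 0.032 m and angle between pot_small_mid's own z axis and vertical below 0.1 rad and linear speed of pot_small below 0.02 m/s and contact force between the fingers and pot_small below 0.1 N), for 0.2 s.
At the end, for the whole second after the job is handed in: The largest white pot stands on the lowest step, the medium on the middle step and the smallest on the tallest, each within 15 mm of the middle of the step's top, resting on it (height within 5 mm), upright to about 6 degrees, at rest and released; placed in that order (all of step 1 and all of step 2 and all of step 3); the robot touches nothing.
It fails at once if the green pot, amber jar, eyelash curler or hair clip is shifted by more than 15 mm from where it was (distance of any of green_pot_mid, amber_jar_mid, curler_mid, claw_clip_mid from where it was at the start of the episode above 0.015 m).
It fails at once if the green pot or amber jar is tipped by more than about 17 degrees (angle between any of green_pot_mid, amber_jar_mid's own z axis and vertical above 0.3 rad).
It fails at once if a white pot is tipped by more than about 35 degrees (angle between any of pot_large_mid, pot_medium_mid, pot_small_mid's own z axis and vertical above 0.6 rad).
It fails at once if a white pot is dropped or thrown (moves faster than 0.6 m/s while no finger holds it: a fall of about 18 mm) ((contact force between the fingers and pot_large below 0.05 N and linear speed of pot_large above 0.6 m/s) or (contact force between the fingers and pot_medium below 0.05 N and linear speed of pot_medium above 0.6 m/s) or (contact force between the fingers and pot_small below 0.05 N and linear speed of pot_small above 0.6 m/s)).
It also fails if it takes over 96 s, if anything falls off the work surface, if the arm or the gripper's body presses on something with over 40 N, if the wrist force passes 120 N, or if a joint passes its speed limit or range.

## Working session

There is one attempt and no reset: what is moved stays moved. The work goes in short steps, Python scripts to look and compute and a tool call to move; the robot and the scene stay as the last step left them, time stands still between calls to the robot, and variables do not carry over. Pictures are saved under pics/ and viewed, at most 14 in all, crops included, and the job is handed in when it is done.

Besides the shell and the picture viewer there is one more tool, called after "Call:" by a JSON object that holds its "name" and its "arguments", one argument or row to a line. move_arm: Moves the arm, as the interface text tells. Scaled input: -1 to 1 covers 25 mm each way for a shift and 30 degrees each way for a turn. Its arguments: {"type":"object","properties":{"targets":{"type":"array"},"claw":{"type":"number"},"newtons":{"type":"number"}},"required":["targets"]}

```bash
mkdir -p pics; ls; python3 - <<'E'
from station import sensors,cams
import cv2
for n in("scene","side"):
    cv2.imwrite(f"pics/{n}0.png",cams.snapshot(n)[:,:,::-1])
    m=cams.camera_model(n);print(n,m)
s=sensors.sense();print(s["t"],s["tcp_pos"],s["tool_rot"])
E
```

```text
pics
scene {'fx': 451.0498773890971, 'fy': 451.0498773890971, 'cx': 256.39016051846136, 'cy': 187.37498164119492, 'distortion': array([-0.08932103,  0.        ,  0.        ,  0.        ,  0.        ]), 'extrinsics': array([[-0.25853756,  0.96596051,  0.00886695,  0.10634169],
       [ 0.68251397,  0.18915402, -0.70597127, -0.29331339],
       [-0.68361759, -0.17646827, -0.70818496,  1.53231209],
       [ 0.        ,  0.        ,  0.        ,  1.        ]])}
side {'fx': 407.23749194507843, 'fy': 407.23749194507843, 'cx': 263.26876946374676, 'cy': 189.24682659529293, 'distortion': array([-0.14418721,  0.        ,  0.        ,  0.        ,  0.        ]), 'extrinsics': array([[ 0.81162957, -0.58407305, -0.01077539, -0.40707039],
       [-0.38618766, -0.52262497, -0.76008041,  0.27481489],
       [ 0.438311  ,  0.62106506, -0.64973969,  0.68940099],
       [ 0.        ,  0.        ,  0.        ,  1.        ]])}
0.1 [0.2296085  0.58060156 0.23041613] [ 1.87293424e-01  9.82303525e-01 -9.17631884e-04 -3.41279951e-04]
```

View pics/scene0.png

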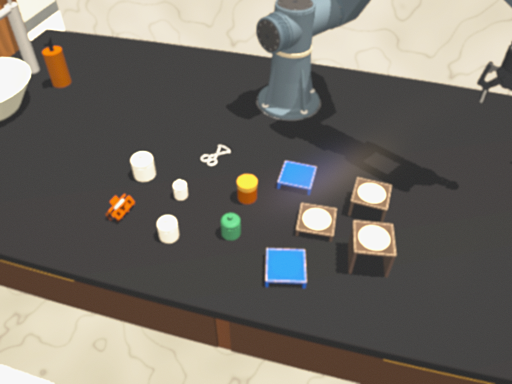

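View pics/side0.png

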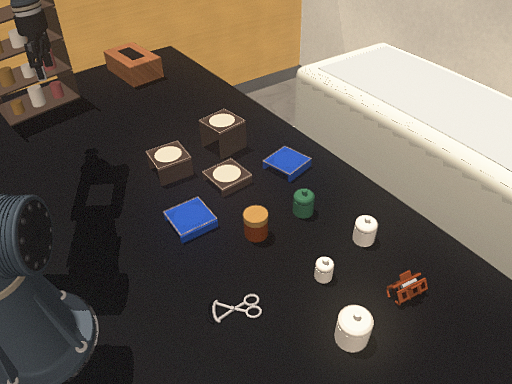

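The scene view shows the white pots: large at about (143,166), small (180,189), medium (168,229). The pads are at low (317,219), mid (371,193) and tall (374,238). In the side view the pots are at (354,328), (324,270) and (365,231), and the pads at (227,174), (168,154) and (222,121).

```bash
cat > h.py <<'E'
import numpy as np,cv2
from station import sensors,cams
def ray(m,uv,z):
    K=np.array([[m["fx"],0,m["cx"]],[0,m["fy"],m["cy"]],[0,0,1.]])
    p=cv2.undistortPoints(np.array([[uv]],float),K,np.array(m["distortion"])).ravel()
    T=np.array(m["extrinsics"]);R,t=T[:3,:3],T[:3,3]
    c=-R.T@t;d=R.T@np.array([p[0],p[1],1]);return (c+d*(z-c[2])/d[2])[:2]
def blobs(im,lo=40,vmin=140,smax=90):
    h=cv2.cvtColor(im,cv2.COLOR_RGB2HSV)
    k=((h[:,:,2]>vmin)&(h[:,:,1]<smax)).astype(np.uint8)
    n,l,s,c=cv2.connectedComponentsWithStats(k)
    return [(c[i].round(1),s[i]) for i in range(1,n) if s[i][4]>lo],l
E
python3 - <<'E'
from h import *
px={"scene":dict(L=(143,166),M=(168,229),S=(180,189),low=(317,219),mid=(371,193),tall=(374,238)),
"side":dict(L=(354,328),M=(365,231),S=(324,270),low=(227,174),mid=(168,154),tall=(222,121))}
z=dict(L=.034,M=.029,S=.024,low=.025,mid=.055,tall=.085)
for n in px:
    im=cams.snapshot(n);m=cams.camera_model(n);b,_=blobs(im)
    for k,p in px[n].items():
        c,s=min(b,key=lambda q:np.hypot(*(q[0]-p)))
        print(n,k,c,s,ray(m,c,z[k]).round(4))
    for k,p,zz in ([("green",(231,226),.03),("amber",(247,189),.031),("clip",(121,206),.02),("curl",(216,155),.0)] if n=="scene" else [("green",(304,203),.03),("amber",(256,224),.031),("clip",(408,288),.02),("curl",(237,308),.0)]):
        print(n,k,ray(m,p,zz).round(3))
E
```

```text
scene L [142.8 165.8] [130 151  26  31 660] [ 0.4638 -0.3131]
scene M [167.6 228.3] [156 214  24  30 560] [ 0.6505 -0.1604]
scene S [180.  189.4] [172 179  17  22 295] [ 0.5133 -0.1833]
scene low [316.2 217.8] [296 202  41  35 838] [0.5166 0.1833]
scene mid [371.6 192.5] [351 177  41  34 717] [0.4205 0.3083]
scene tall [374.4 238.2] [353 220  44  37 280] [0.5956 0.3235]
scene green [ 0.603 -0.013]
scene amber [ 0.471 -0.01 ]
scene clip [ 0.607 -0.311]
scene curl [ 0.33  -0.146]
side L [353.2 327.8] [ 335  305   39   48 1435] [ 0.4629 -0.3157]
side M [364.7 230.3] [353 215  25  32 618] [ 0.6496 -0.1629]
side S [323.6 269.3] [314 257  20  26 414] [ 0.5128 -0.1853]
side low [226.4 172.8] [213 164  28  18 406] [0.5205 0.1834]
side mid [167.6 153.7] [154 146  28  17 355] [0.4225 0.3072]
side tall [221.5 119.8] [209 113  26  14 288] [0.5951 0.3218]
side green [ 0.6   -0.021]
side amber [ 0.474 -0.012]
side clip [ 0.613 -0.315]
side curl [ 0.337 -0.145]
```

Call:
{"name": "move_arm", "arguments": {
  "targets": [
    {"dx":0.9,"dy":-1},
    {"dx":0.9,"dy":-1},
    {"dx":0.9,"dy":-1},
    {"dx":0.9,"dy":-1},
    {"dx":0.9,"dy":-1},
    {"dx":0.9,"dy":-1},
    {"dx":0.9,"dy":-1},
    {"dx":0.9,"dy":-1},
    {"dx":0.9,"dy":-1},
    {"dx":0.9,"dy":-1}
  ],
  "claw": 100,
  "newtons": 40
}}

```text
schema error: expected keys dx, dy, dz, rx, ry, rz
```

Call:
{"name": "move_arm", "arguments": {
  "targets": [
    {"dy":-1},
    {"dy":-1},
    {"dy":-1},
    {"dy":-1},
    {"dy":-1},
    {"dy":-1},
    {"dy":-1},
    {"dy":-1},
    {"dy":-1},
    {"dy":-1}
  ]
}}

```text
schema error: expected keys dx, dy, dz, rx, ry, rz
```

Call:
{"name": "move_arm", "arguments": {
  "targets": [
    {"dy":-1},
    {"dy":-1},
    {"dy":-1},
    {"dy":-1},
    {"dy":-1},
    {"dy":-1},
    {"dy":-1},
    {"dy":-1},
    {"dy":-1},
    {"dy":-1}
  ]
}}

```text
schema error: expected keys dx, dy, dz, rx, ry, rz
```

All six keys are required in every row.

Call:
{"name": "move_arm", "arguments": {
  "targets": [
    {"dx":0.9,"dy":-1,"dz":0,"rx":0,"ry":0,"rz":0},
    {"dx":0.9,"dy":-1,"dz":0,"rx":0,"ry":0,"rz":0},
    {"dx":0.9,"dy":-1,"dz":0,"rx":0,"ry":0,"rz":0},
    {"dx":0.9,"dy":-1,"dz":0,"rx":0,"ry":0,"rz":0},
    {"dx":0.9,"dy":-1,"dz":0,"rx":0,"ry":0,"rz":0},
    {"dx":0.9,"dy":-1,"dz":0,"rx":0,"ry":0,"rz":0},
    {"dx":0.9,"dy":-1,"dz":0,"rx":0,"ry":0,"rz":0},
    {"dx":0.9,"dy":-1,"dz":0,"rx":0,"ry":0,"rz":0},
    {"dx":0.9,"dy":-1,"dz":0,"rx":0,"ry":0,"rz":0},
    {"dx":0.9,"dy":-1,"dz":0,"rx":0,"ry":0,"rz":0}
  ],
  "claw": 100,
  "newtons": 40
}}

```text
t: 1.45
tcp_pos: [0.4555, 0.3302, 0.2312]
tool_rot: [0.187, 0.982, -0.0, -0.0]
force: [-0.4, 0.9, 0.4]
finger_gap: 1.001
gripper_force: 0.0
```

Call:
{"name": "move_arm", "arguments": {
  "targets": [
    {"dx":0,"dy":-1,"dz":0,"rx":0,"ry":0,"rz":0},
    {"dx":0,"dy":-1,"dz":0,"rx":0,"ry":0,"rz":0},
    {"dx":0,"dy":-1,"dz":0,"rx":0,"ry":0,"rz":0},
    {"dx":0,"dy":-1,"dz":0,"rx":0,"ry":0,"rz":0},
    {"dx":0,"dy":-1,"dz":0,"rx":0,"ry":0,"rz":0},
    {"dx":0,"dy":-1,"dz":0,"rx":0,"ry":0,"rz":0},
    {"dx":0,"dy":-1,"dz":0,"rx":0,"ry":0,"rz":0},
    {"dx":0,"dy":-1,"dz":0,"rx":0,"ry":0,"rz":0},
    {"dx":0,"dy":-1,"dz":0,"rx":0,"ry":0,"rz":0},
    {"dx":0,"dy":-1,"dz":0,"rx":0,"ry":0,"rz":0}
  ]
}}

```text
t: 2.7
tcp_pos: [0.4548, 0.0804, 0.2313]
tool_rot: [0.187, 0.982, 0.0, 0.0]
force: [-0.4, 0.2, 0.3]
finger_gap: 0.999
gripper_force: 0.0
```

Call:
{"name": "move_arm", "arguments": {
  "targets": [
    {"dx":0,"dy":-1,"dz":0,"rx":0,"ry":0,"rz":0},
    {"dx":0,"dy":-1,"dz":0,"rx":0,"ry":0,"rz":0},
    {"dx":0,"dy":-1,"dz":0,"rx":0,"ry":0,"rz":0},
    {"dx":0,"dy":-1,"dz":0,"rx":0,"ry":0,"rz":0},
    {"dx":0,"dy":-1,"dz":0,"rx":0,"ry":0,"rz":0},
    {"dx":0,"dy":-1,"dz":0,"rx":0,"ry":0,"rz":0},
    {"dx":0,"dy":-1,"dz":0,"rx":0,"ry":0,"rz":0},
    {"dx":0,"dy":-1,"dz":0,"rx":0,"ry":0,"rz":0},
    {"dx":0,"dy":-1,"dz":0,"rx":0,"ry":0,"rz":0},
    {"dx":0,"dy":-1,"dz":0,"rx":0,"ry":0,"rz":0}
  ]
}}

```text
t: 3.95
tcp_pos: [0.4548, -0.1696, 0.2313]
tool_rot: [0.187, 0.982, 0.0, -0.0]
force: [0.1, -0.2, 0.0]
finger_gap: 0.999
gripper_force: 0.0
```

Call:
{"name": "move_arm", "arguments": {
  "targets": [
    {"dx":0.3,"dy":-1,"dz":0,"rx":0,"ry":0,"rz":0},
    {"dx":0,"dy":-1,"dz":0,"rx":0,"ry":0,"rz":0},
    {"dx":0,"dy":-1,"dz":0,"rx":0,"ry":0,"rz":0},
    {"dx":0,"dy":-1,"dz":0,"rx":0,"ry":0,"rz":0},
    {"dx":0,"dy":-1,"dz":0,"rx":0,"ry":0,"rz":0},
    {"dx":0,"dy":-0.78,"dz":0,"rx":0,"ry":0,"rz":0},
    {"dx":0,"dy":0,"dz":-1,"rx":0,"ry":0,"rz":0},
    {"dx":0,"dy":0,"dz":-1,"rx":0,"ry":0,"rz":0},
    {"dx":0,"dy":0,"dz":0,"rx":0,"ry":0,"rz":0},
    {"dx":0,"dy":0,"dz":0,"rx":0,"ry":0,"rz":0}
  ]
}}

```text
t: 5.2
tcp_pos: [0.4629, -0.3139, 0.182]
tool_rot: [0.187, 0.982, -0.0, 0.0]
force: [0.7, 0.3, -0.1]
finger_gap: 0.998
gripper_force: 0.0
```

```bash
python3 - <<'E'
from h import *
print(sensors.sense()["tcp_pos"])
m=cams.camera_model("wrist");im=cams.snapshot("wrist");cv2.imwrite("pics/w1.png",im[:,:,::-1])
for c,s in blobs(im,200)[0]: print(c,s,ray(m,c,.064))
T=np.array(m["extrinsics"]);print((-T[:3,:3].T@T[:3,3]).round(3),T[2,:3].round(2))
E
```

```text
[ 0.46288486 -0.31392687  0.18195769]
[361.4  23.4] [ 335    0   53   45 1036] [ 0.36683883 -0.1824019 ]
[260.  193.6] [ 221  150   80   89 5361] [ 0.46920869 -0.30913558]
[385.  179.6] [ 361  159   49   43 1511] [ 0.49876794 -0.19815314]
[135.6 268.8] [117 244  41  51 596] [ 0.49658971 -0.4533352 ]
[369.6 268.6] [348 244  41  51 612] [ 0.58268366 -0.2351366 ]
[431.8 277.3] [ 402  251   63   54 2227] [ 0.61753819 -0.17728308]
[302.5 298.5] [297 284  12  30 210] [ 0.59054477 -0.30899466]
[421.2 376.1] [398 364  45  20 589] [ 0.74748031 -0.213211  ]
[ 0.396 -0.288  0.324] [ 0.26 -0.1  -0.96]
```

View pics/w1.png

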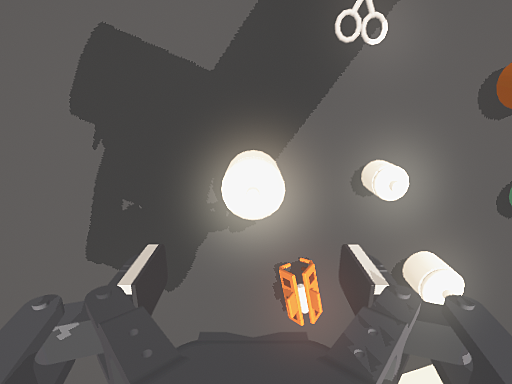

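The wrist view shows the large pot at (253,185), nearly centred between the fingers across the closing line. The blob includes glow, so I'll recompute with a tighter mask.

```bash
python3 - <<'E'
from h import *
m=cams.camera_model("wrist");im=cams.snapshot("wrist")
for v in(200,230):
  b,_=blobs(im,200,v,60)
  for c,s in b:
    if abs(c[0]-253)<20: print(v,c,s,ray(m,c,.064),ray(m,c,.038))
for z in(.064,.038): print(ray(m,(253,185),z))
E
```

```text
200 [252.9 185. ] [ 221  150   65   70 3455] [ 0.45960148 -0.31240536] [ 0.46592626 -0.31487211]
230 [252.8 185.1] [ 221  150   64   70 3417] [ 0.45965544 -0.31252443] [ 0.4659856  -0.31500308]
[ 0.4596349 -0.3123208]
[ 0.46596302 -0.31477909]
```

Call:
{"name": "move_arm", "arguments": {
  "targets": [
    {"dx":0,"dy":0,"dz":-1,"rx":0,"ry":0,"rz":0},
    {"dx":0,"dy":0,"dz":-1,"rx":0,"ry":0,"rz":0},
    {"dx":0,"dy":0,"dz":-1,"rx":0,"ry":0,"rz":0},
    {"dx":0,"dy":0,"dz":-1,"rx":0,"ry":0,"rz":0},
    {"dx":0,"dy":0,"dz":-0.8,"rx":0,"ry":0,"rz":0},
    {"dx":0,"dy":0,"dz":-0.6,"rx":0,"ry":0,"rz":0},
    {"dx":0,"dy":0,"dz":-0.6,"rx":0,"ry":0,"rz":0},
    {"dx":0,"dy":0,"dz":-0.48,"rx":0,"ry":0,"rz":0},
    {"dx":0,"dy":0,"dz":0,"rx":0,"ry":0,"rz":0},
    {"dx":0,"dy":0,"dz":0,"rx":0,"ry":0,"rz":0}
  ]
}}

```text
t: 6.55
tcp_pos: [0.4627, -0.3136, 0.0196]
tool_rot: [0.187, 0.982, -0.0, 0.0]
force: [0.1, -1.0, 0.3]
finger_gap: 0.996
gripper_force: 0.0
```

Call:
{"name": "move_arm", "arguments": {
  "targets": [
    {"dx":0,"dy":0,"dz":0,"rx":0,"ry":0,"rz":0},
    {"dx":0,"dy":0,"dz":0,"rx":0,"ry":0,"rz":0},
    {"dx":0,"dy":0,"dz":0,"rx":0,"ry":0,"rz":0},
    {"dx":0,"dy":0,"dz":0,"rx":0,"ry":0,"rz":0},
    {"dx":0,"dy":0,"dz":0,"rx":0,"ry":0,"rz":0},
    {"dx":0,"dy":0,"dz":0,"rx":0,"ry":0,"rz":0},
    {"dx":0,"dy":0,"dz":0,"rx":0,"ry":0,"rz":0},
    {"dx":0,"dy":0,"dz":0,"rx":0,"ry":0,"rz":0},
    {"dx":0,"dy":0,"dz":0,"rx":0,"ry":0,"rz":0},
    {"dx":0,"dy":0,"dz":0,"rx":0,"ry":0,"rz":0}
  ],
  "claw": 0,
  "newtons": 40
}}

```text
t: 7.8
tcp_pos: [0.4628, -0.3138, 0.02]
tool_rot: [0.187, 0.982, -0.0, 0.001]
force: [0.3, 0.4, 5.6]
finger_gap: 0.69
gripper_force: 43.4
```

Call:
{"name": "move_arm", "arguments": {
  "targets": [
    {"dx":0,"dy":0,"dz":0.2,"rx":0,"ry":0,"rz":0},
    {"dx":0,"dy":0,"dz":0.4,"rx":0,"ry":0,"rz":0},
    {"dx":0,"dy":0,"dz":0.8,"rx":0,"ry":0,"rz":0},
    {"dx":0,"dy":0,"dz":0.8,"rx":0,"ry":0,"rz":0},
    {"dx":0,"dy":0,"dz":0.8,"rx":0,"ry":0,"rz":0},
    {"dx":0,"dy":0,"dz":0.8,"rx":0,"ry":0,"rz":0},
    {"dx":0,"dy":0,"dz":0.8,"rx":0,"ry":0,"rz":0},
    {"dx":0,"dy":0,"dz":0.8,"rx":0,"ry":0,"rz":0},
    {"dx":0,"dy":0,"dz":0.4,"rx":0,"ry":0,"rz":0},
    {"dx":0,"dy":0,"dz":0.2,"rx":0,"ry":0,"rz":0}
  ]
}}

```text
t: 9.05
tcp_pos: [0.4623, -0.3131, 0.1697]
tool_rot: [0.187, 0.982, 0.0, -0.0]
force: [0.2, -0.8, -3.7]
finger_gap: 0.692
gripper_force: 44.0
```

Call:
{"name": "move_arm", "arguments": {
  "targets": [
    {"dx":0.1,"dy":0.4,"dz":0,"rx":0,"ry":0,"rz":0},
    {"dx":0.1,"dy":0.8,"dz":0,"rx":0,"ry":0,"rz":0},
    {"dx":0.1,"dy":1,"dz":0,"rx":0,"ry":0,"rz":0},
    {"dx":0.1,"dy":1,"dz":0,"rx":0,"ry":0,"rz":0},
    {"dx":0.1,"dy":1,"dz":0,"rx":0,"ry":0,"rz":0},
    {"dx":0.1,"dy":1,"dz":0,"rx":0,"ry":0,"rz":0},
    {"dx":0.1,"dy":1,"dz":0,"rx":0,"ry":0,"rz":0},
    {"dx":0.1,"dy":1,"dz":0,"rx":0,"ry":0,"rz":0},
    {"dx":0.1,"dy":1,"dz":0,"rx":0,"ry":0,"rz":0},
    {"dx":0.1,"dy":1,"dz":0,"rx":0,"ry":0,"rz":0}
  ]
}}

```text
t: 10.3
tcp_pos: [0.4864, -0.0808, 0.1687]
tool_rot: [0.187, 0.982, 0.0, -0.001]
force: [-0.0, -0.9, -2.9]
finger_gap: 0.691
gripper_force: 44.0
```

Call:
{"name": "move_arm", "arguments": {
  "targets": [
    {"dx":0.12,"dy":1,"dz":0,"rx":0,"ry":0,"rz":0},
    {"dx":0.12,"dy":1,"dz":0,"rx":0,"ry":0,"rz":0},
    {"dx":0.12,"dy":1,"dz":0,"rx":0,"ry":0,"rz":0},
    {"dx":0.12,"dy":1,"dz":0,"rx":0,"ry":0,"rz":0},
    {"dx":0.12,"dy":1,"dz":0,"rx":0,"ry":0,"rz":0},
    {"dx":0.12,"dy":1,"dz":0,"rx":0,"ry":0,"rz":0},
    {"dx":0.12,"dy":1,"dz":0,"rx":0,"ry":0,"rz":0},
    {"dx":0.12,"dy":1,"dz":0,"rx":0,"ry":0,"rz":0},
    {"dx":0.12,"dy":1,"dz":0,"rx":0,"ry":0,"rz":0},
    {"dx":0.12,"dy":0.8,"dz":0,"rx":0,"ry":0,"rz":0}
  ]
}}

```text
t: 11.55
tcp_pos: [0.5159, 0.1636, 0.1686]
tool_rot: [0.187, 0.982, -0.0, -0.001]
force: [1.3, -0.3, -2.7]
finger_gap: 0.697
gripper_force: 44.0
```

Call:
{"name": "move_arm", "arguments": {
  "targets": [
    {"dx":0.04,"dy":0.4,"dz":0,"rx":0,"ry":0,"rz":0},
    {"dx":0,"dy":0.28,"dz":0,"rx":0,"ry":0,"rz":0},
    {"dx":0,"dy":0,"dz":-0.4,"rx":0,"ry":0,"rz":0},
    {"dx":0,"dy":0,"dz":-0.8,"rx":0,"ry":0,"rz":0},
    {"dx":0,"dy":0,"dz":-0.8,"rx":0,"ry":0,"rz":0},
    {"dx":0,"dy":0,"dz":-0.8,"rx":0,"ry":0,"rz":0},
    {"dx":0,"dy":0,"dz":-0.8,"rx":0,"ry":0,"rz":0},
    {"dx":0,"dy":0,"dz":-0.6,"rx":0,"ry":0,"rz":0},
    {"dx":0,"dy":0,"dz":-0.4,"rx":0,"ry":0,"rz":0},
    {"dx":0,"dy":0,"dz":0,"rx":0,"ry":0,"rz":0}
  ]
}}

```text
t: 12.8
tcp_pos: [0.5181, 0.1784, 0.0536]
tool_rot: [0.187, 0.982, -0.0, -0.001]
force: [0.1, 0.3, -3.4]
finger_gap: 0.691
gripper_force: 44.0
```

```bash
python3 - <<'E'
from h import *
print(sensors.sense()["tcp_pos"],sensors.sense()["tool_rot"])
a=cams.snapshot("side");b=cams.snapshot("scene")
A=cv2.resize(a[90:240,130:330],(400*1,300));B=cv2.resize(b[140:290,250:450],(400,300))
cv2.imwrite("pics/p1.png",cv2.resize(np.hstack([A,B]),None,fx=1,fy=1)[:,:,::-1])
E
```

```text
[0.51805424 0.17839769 0.05362071] [ 1.87432098e-01  9.82277289e-01 -2.45312411e-04 -6.89943244e-04]
```

View pics/p1.png

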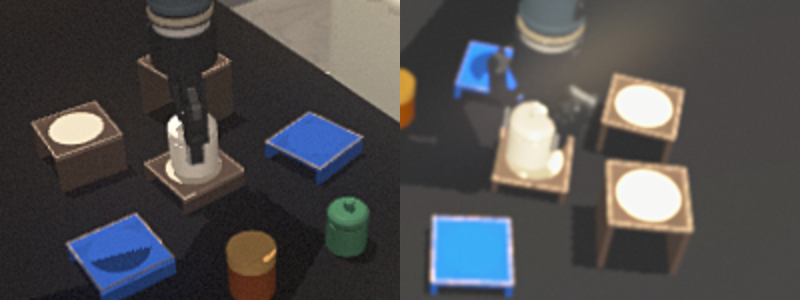

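The crops show the pot over the low step, with pad visible on the +y side at about (555,165). It needs 5 mm in y and then about 8 mm down.

Call:
{"name": "move_arm", "arguments": {
  "targets": [
    {"dx":0.04,"dy":0.2,"dz":0,"rx":0,"ry":0,"rz":0},
    {"dx":0,"dy":0,"dz":0,"rx":0,"ry":0,"rz":0},
    {"dx":0,"dy":0,"dz":-0.08,"rx":0,"ry":0,"rz":0},
    {"dx":0,"dy":0,"dz":-0.08,"rx":0,"ry":0,"rz":0},
    {"dx":0,"dy":0,"dz":-0.06,"rx":0,"ry":0,"rz":0},
    {"dx":0,"dy":0,"dz":-0.04,"rx":0,"ry":0,"rz":0},
    {"dx":0,"dy":0,"dz":-0.04,"rx":0,"ry":0,"rz":0},
    {"dx":0,"dy":0,"dz":0,"rx":0,"ry":0,"rz":0},
    {"dx":0,"dy":0,"dz":0,"rx":0,"ry":0,"rz":0},
    {"dx":0,"dy":0,"dz":0,"rx":0,"ry":0,"rz":0}
  ]
}}

```text
t: 14.15
tcp_pos: [0.5195, 0.1837, 0.0469]
tool_rot: [0.187, 0.982, 0.0, 0.0]
force: [-0.2, -0.3, -2.8]
finger_gap: 0.696
gripper_force: 44.0
```

Still hanging; going down another 2 mm.

Call:
{"name": "move_arm", "arguments": {
  "targets": [
    {"dx":0,"dy":0,"dz":-0.02,"rx":0,"ry":0,"rz":0},
    {"dx":0,"dy":0,"dz":-0.02,"rx":0,"ry":0,"rz":0},
    {"dx":0,"dy":0,"dz":-0.02,"rx":0,"ry":0,"rz":0},
    {"dx":0,"dy":0,"dz":-0.02,"rx":0,"ry":0,"rz":0},
    {"dx":0,"dy":0,"dz":0,"rx":0,"ry":0,"rz":0},
    {"dx":0,"dy":0,"dz":0,"rx":0,"ry":0,"rz":0},
    {"dx":0,"dy":0,"dz":0,"rx":0,"ry":0,"rz":0},
    {"dx":0,"dy":0,"dz":0,"rx":0,"ry":0,"rz":0},
    {"dx":0,"dy":0,"dz":0,"rx":0,"ry":0,"rz":0},
    {"dx":0,"dy":0,"dz":0,"rx":0,"ry":0,"rz":0}
  ]
}}

```text
t: 15.4
tcp_pos: [0.5193, 0.1837, 0.0451]
tool_rot: [0.187, 0.982, -0.0, -0.0]
force: [-2.3, -0.6, 4.6]
finger_gap: 0.695
gripper_force: 44.1
```

Contact. Releasing, then a slow rise.

Call:
{"name": "move_arm", "arguments": {
  "targets": [
    {"dx":0,"dy":0,"dz":0,"rx":0,"ry":0,"rz":0},
    {"dx":0,"dy":0,"dz":0,"rx":0,"ry":0,"rz":0},
    {"dx":0,"dy":0,"dz":0,"rx":0,"ry":0,"rz":0},
    {"dx":0,"dy":0,"dz":0,"rx":0,"ry":0,"rz":0},
    {"dx":0,"dy":0,"dz":0,"rx":0,"ry":0,"rz":0},
    {"dx":0,"dy":0,"dz":0,"rx":0,"ry":0,"rz":0},
    {"dx":0,"dy":0,"dz":0,"rx":0,"ry":0,"rz":0},
    {"dx":0,"dy":0,"dz":0,"rx":0,"ry":0,"rz":0},
    {"dx":0,"dy":0,"dz":0,"rx":0,"ry":0,"rz":0},
    {"dx":0,"dy":0,"dz":0,"rx":0,"ry":0,"rz":0}
  ],
  "claw": 100
}}

```text
t: 16.65
tcp_pos: [0.5194, 0.1836, 0.0448]
tool_rot: [0.187, 0.982, -0.0, 0.0]
force: [-0.2, -0.9, -0.1]
finger_gap: 1.0
gripper_force: 0.0
```

Call:
{"name": "move_arm", "arguments": {
  "targets": [
    {"dx":0,"dy":0,"dz":0.4,"rx":0,"ry":0,"rz":0},
    {"dx":0,"dy":0,"dz":0.8,"rx":0,"ry":0,"rz":0},
    {"dx":0,"dy":0,"dz":1,"rx":0,"ry":0,"rz":0},
    {"dx":0,"dy":0,"dz":1,"rx":0,"ry":0,"rz":0},
    {"dx":0,"dy":0,"dz":1,"rx":0,"ry":0,"rz":0},
    {"dx":0,"dy":-0.5,"dz":1,"rx":0,"ry":0,"rz":0},
    {"dx":0.3,"dy":-1,"dz":0,"rx":0,"ry":0,"rz":0},
    {"dx":0.4,"dy":-1,"dz":0,"rx":0,"ry":0,"rz":0},
    {"dx":0.4,"dy":-1,"dz":0,"rx":0,"ry":0,"rz":0},
    {"dx":0.4,"dy":-1,"dz":0,"rx":0,"ry":0,"rz":0}
  ]
}}

```text
t: 17.9
tcp_pos: [0.5571, 0.0704, 0.1756]
tool_rot: [0.187, 0.982, 0.0, 0.0]
force: [-0.2, 0.4, 0.6]
finger_gap: 1.002
gripper_force: 0.0
```

```bash
python3 - <<'E'
from h import *
px={"scene":dict(L=(311,200),M=(168,229)),"side":dict(L=(227,160),M=(365,231))}
z=dict(L=.059,M=.029)
a=[]
for n in px:
    im=cams.snapshot(n);m=cams.camera_model(n)
    for v in(140,205):
      b,_=blobs(im,40,v)
      for k,p in px[n].items():
        c,s=min(b,key=lambda q:np.hypot(*(q[0]-p)));print(n,v,k,c,s,ray(m,c,z[k]).round(4))
    u,w=px[n]["L"];a.append(cv2.resize(im[w-50:w+50,u-65:u+65],(390,300),interpolation=cv2.INTER_CUBIC))
cv2.imwrite("pics/p2.png",np.hstack(a)[:,:,::-1])
E
```

```text
scene 140 L [317.7 212.2] [ 299  193   38   44 1070] [0.528  0.1853]
scene 140 M [167.6 228.3] [156 214  24  30 561] [ 0.6505 -0.1604]
scene 205 L [317.8 211.9] [303 193  29  38 881] [0.527  0.1854]
scene 205 M [167.7 228.2] [156 215  23  28 508] [ 0.6501 -0.1603]
side 140 L [225.3 164.1] [213 147  28  35 767] [0.5154 0.1759]
side 140 M [364.7 230.3] [353 215  25  32 621] [ 0.6496 -0.1629]
side 205 L [225.  154.1] [214 147  24  15 263] [0.5367 0.2119]
side 205 M [365.8 223.1] [355 215  22  17 269] [ 0.6673 -0.1493]
```

View pics/p2.png

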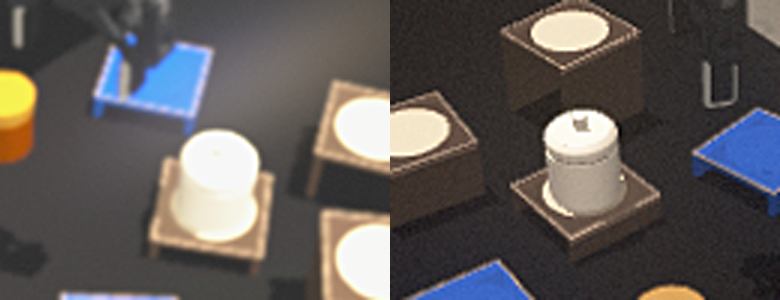

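The large pot stands upright and near-centred on the low step, with a pad rim showing all round. Next is the medium pot.

Call:
{"name": "move_arm", "arguments": {
  "targets": [
    {"dx":0.37,"dy":-0.93,"dz":0,"rx":0,"ry":0,"rz":0},
    {"dx":0.37,"dy":-0.93,"dz":0,"rx":0,"ry":0,"rz":0},
    {"dx":0.37,"dy":-0.93,"dz":0,"rx":0,"ry":0,"rz":0},
    {"dx":0.37,"dy":-0.93,"dz":0,"rx":0,"ry":0,"rz":0},
    {"dx":0.37,"dy":-0.93,"dz":0,"rx":0,"ry":0,"rz":0},
    {"dx":0.37,"dy":-0.93,"dz":0,"rx":0,"ry":0,"rz":0},
    {"dx":0.37,"dy":-0.93,"dz":0,"rx":0,"ry":0,"rz":0},
    {"dx":0.37,"dy":-0.93,"dz":0,"rx":0,"ry":0,"rz":0},
    {"dx":0.37,"dy":-0.93,"dz":0,"rx":0,"ry":0,"rz":0},
    {"dx":0.37,"dy":-0.93,"dz":0,"rx":0,"ry":0,"rz":0}
  ]
}}

```text
t: 19.25
tcp_pos: [0.65, -0.1629, 0.1748]
tool_rot: [0.187, 0.982, 0.0, -0.0]
force: [-0.2, -0.1, -1.4]
finger_gap: 1.004
gripper_force: 0.0
```

Call:
{"name": "move_arm", "arguments": {
  "targets": [
    {"dx":0,"dy":0,"dz":0,"rx":0,"ry":0,"rz":0},
    {"dx":0,"dy":0,"dz":-0.5,"rx":0,"ry":0,"rz":0},
    {"dx":0,"dy":0,"dz":-1,"rx":0,"ry":0,"rz":0},
    {"dx":0,"dy":0,"dz":-0.5,"rx":0,"ry":0,"rz":0},
    {"dx":0,"dy":0,"dz":0,"rx":0,"ry":0,"rz":0},
    {"dx":0,"dy":0,"dz":0,"rx":0,"ry":0,"rz":0},
    {"dx":0,"dy":0,"dz":0,"rx":0,"ry":0,"rz":0},
    {"dx":0,"dy":0,"dz":0,"rx":0,"ry":0,"rz":0},
    {"dx":0,"dy":0,"dz":0,"rx":0,"ry":0,"rz":0},
    {"dx":0,"dy":0,"dz":0,"rx":0,"ry":0,"rz":0}
  ]
}}

```text
t: 20.5
tcp_pos: [0.6495, -0.1614, 0.125]
tool_rot: [0.187, 0.982, -0.0, 0.0]
force: [0.3, -0.4, 0.2]
finger_gap: 1.0
gripper_force: 0.0
```

```bash
python3 - <<'E'
from h import *
print(sensors.sense()["tcp_pos"])
m=cams.camera_model("wrist");im=cams.snapshot("wrist")
for c,s in blobs(im,200,215,60)[0]: print(c,s,ray(m,c,.045),ray(m,c,.03))
E
```

```text
[ 0.64945307 -0.16139423  0.12496286]
[155.3  43.8] [ 129   17   60   59 2185] [ 0.51783876 -0.18169768] [ 0.51343845 -0.18483586]
[253.7 200.3] [ 224  166   61   69 3261] [ 0.64835213 -0.16002143] [ 0.65277808 -0.16169371]
[ 76.1 222.7] [ 66 205  21  37 255] [ 0.61273274 -0.3026429 ] [ 0.61474985 -0.31396026]
[479.6 289.2] [ 415  256   97   79 3071] [ 0.8018532  -0.00130631] [0.81666    0.00775487]
[328.  329.3] [293 312  62  36 909] [ 0.78926401 -0.14211498] [ 0.80321943 -0.1425763 ]
[419.4 371.8] [399 355  44  29 860] [ 0.87594642 -0.07225944] [ 0.89576393 -0.06799662]
```

Call:
{"name": "move_arm", "arguments": {
  "targets": [
    {"dx":0.02,"dy":0,"dz":-0.8,"rx":0,"ry":0,"rz":0},
    {"dx":0,"dy":0,"dz":-0.8,"rx":0,"ry":0,"rz":0},
    {"dx":0,"dy":0,"dz":-0.8,"rx":0,"ry":0,"rz":0},
    {"dx":0,"dy":0,"dz":-0.8,"rx":0,"ry":0,"rz":0},
    {"dx":0,"dy":0,"dz":-0.6,"rx":0,"ry":0,"rz":0},
    {"dx":0,"dy":0,"dz":-0.4,"rx":0,"ry":0,"rz":0},
    {"dx":0,"dy":0,"dz":-0.3,"rx":0,"ry":0,"rz":0},
    {"dx":0,"dy":0,"dz":0,"rx":0,"ry":0,"rz":0},
    {"dx":0,"dy":0,"dz":0,"rx":0,"ry":0,"rz":0},
    {"dx":0,"dy":0,"dz":0,"rx":0,"ry":0,"rz":0}
  ]
}}

```text
t: 21.8
tcp_pos: [0.6504, -0.1616, 0.013]
tool_rot: [0.187, 0.982, -0.0, 0.001]
force: [-0.7, 0.5, 0.2]
finger_gap: 0.998
gripper_force: 0.0
```

Call:
{"name": "move_arm", "arguments": {
  "targets": [
    {"dx":0,"dy":0,"dz":0,"rx":0,"ry":0,"rz":0},
    {"dx":0,"dy":0,"dz":0,"rx":0,"ry":0,"rz":0},
    {"dx":0,"dy":0,"dz":0,"rx":0,"ry":0,"rz":0},
    {"dx":0,"dy":0,"dz":0,"rx":0,"ry":0,"rz":0},
    {"dx":0,"dy":0,"dz":0,"rx":0,"ry":0,"rz":0},
    {"dx":0,"dy":0,"dz":0,"rx":0,"ry":0,"rz":0},
    {"dx":0,"dy":0,"dz":0,"rx":0,"ry":0,"rz":0},
    {"dx":0,"dy":0,"dz":0,"rx":0,"ry":0,"rz":0},
    {"dx":0,"dy":0,"dz":0,"rx":0,"ry":0,"rz":0},
    {"dx":0,"dy":0,"dz":0,"rx":0,"ry":0,"rz":0}
  ],
  "claw": 0,
  "newtons": 40
}}

```text
t: 23.05
tcp_pos: [0.6502, -0.1615, 0.0127]
tool_rot: [0.187, 0.982, -0.0, 0.0]
force: [0.6, 0.3, 5.8]
finger_gap: 0.554
gripper_force: 41.3
```

Call:
{"name": "move_arm", "arguments": {
  "targets": [
    {"dx":0,"dy":0,"dz":0.2,"rx":0,"ry":0,"rz":0},
    {"dx":0,"dy":0,"dz":0.4,"rx":0,"ry":0,"rz":0},
    {"dx":0,"dy":0,"dz":0.8,"rx":0,"ry":0,"rz":0},
    {"dx":0,"dy":0,"dz":0.8,"rx":0,"ry":0,"rz":0},
    {"dx":0,"dy":0,"dz":0.8,"rx":0,"ry":0,"rz":0},
    {"dx":0,"dy":0,"dz":0.8,"rx":0,"ry":0,"rz":0},
    {"dx":0,"dy":0,"dz":0.8,"rx":0,"ry":0,"rz":0},
    {"dx":0,"dy":0,"dz":0.8,"rx":0,"ry":0,"rz":0},
    {"dx":0,"dy":0,"dz":0.6,"rx":0,"ry":0,"rz":0},
    {"dx":0,"dy":0,"dz":0.4,"rx":0,"ry":0,"rz":0}
  ]
}}

```text
t: 24.3
tcp_pos: [0.6501, -0.1614, 0.1735]
tool_rot: [0.187, 0.982, -0.0, 0.0]
force: [0.2, 0.0, -1.8]
finger_gap: 0.552
gripper_force: 41.4
```

Call:
{"name": "move_arm", "arguments": {
  "targets": [
    {"dx":-0.25,"dy":0.5,"dz":0,"rx":0,"ry":0,"rz":0},
    {"dx":-0.4,"dy":0.8,"dz":0,"rx":0,"ry":0,"rz":0},
    {"dx":-0.48,"dy":1,"dz":0,"rx":0,"ry":0,"rz":0},
    {"dx":-0.48,"dy":1,"dz":0,"rx":0,"ry":0,"rz":0},
    {"dx":-0.48,"dy":1,"dz":0,"rx":0,"ry":0,"rz":0},
    {"dx":-0.48,"dy":1,"dz":0,"rx":0,"ry":0,"rz":0},
    {"dx":-0.48,"dy":1,"dz":0,"rx":0,"ry":0,"rz":0},
    {"dx":-0.48,"dy":1,"dz":0,"rx":0,"ry":0,"rz":0},
    {"dx":-0.48,"dy":1,"dz":0,"rx":0,"ry":0,"rz":0},
    {"dx":-0.48,"dy":1,"dz":0,"rx":0,"ry":0,"rz":0}
  ]
}}

```text
t: 25.55
tcp_pos: [0.5362, 0.0727, 0.1719]
tool_rot: [0.187, 0.982, 0.0, -0.001]
force: [0.0, 0.5, -0.7]
finger_gap: 0.552
gripper_force: 41.4
```

Call:
{"name": "move_arm", "arguments": {
  "targets": [
    {"dx":-0.48,"dy":1,"dz":0,"rx":0,"ry":0,"rz":0},
    {"dx":-0.48,"dy":1,"dz":0,"rx":0,"ry":0,"rz":0},
    {"dx":-0.48,"dy":1,"dz":0,"rx":0,"ry":0,"rz":0},
    {"dx":-0.48,"dy":1,"dz":0,"rx":0,"ry":0,"rz":0},
    {"dx":-0.48,"dy":1,"dz":0,"rx":0,"ry":0,"rz":0},
    {"dx":-0.48,"dy":1,"dz":0,"rx":0,"ry":0,"rz":0},
    {"dx":-0.48,"dy":1,"dz":0,"rx":0,"ry":0,"rz":0},
    {"dx":-0.48,"dy":1,"dz":0,"rx":0,"ry":0,"rz":0},
    {"dx":-0.4,"dy":0.8,"dz":0,"rx":0,"ry":0,"rz":0},
    {"dx":-0.3,"dy":0.5,"dz":0,"rx":0,"ry":0,"rz":0}
  ]
}}

```text
t: 26.8
tcp_pos: [0.4226, 0.3047, 0.172]
tool_rot: [0.187, 0.982, -0.0, -0.0]
force: [-0.1, 1.0, -1.5]
finger_gap: 0.55
gripper_force: 41.4
```

Call:
{"name": "move_arm", "arguments": {
  "targets": [
    {"dx":-0.04,"dy":0.1,"dz":-0.3,"rx":0,"ry":0,"rz":0},
    {"dx":0,"dy":0,"dz":-0.6,"rx":0,"ry":0,"rz":0},
    {"dx":0,"dy":0,"dz":-0.8,"rx":0,"ry":0,"rz":0},
    {"dx":0,"dy":0,"dz":-0.8,"rx":0,"ry":0,"rz":0},
    {"dx":0,"dy":0,"dz":-0.7,"rx":0,"ry":0,"rz":0},
    {"dx":0,"dy":0,"dz":-0.4,"rx":0,"ry":0,"rz":0},
    {"dx":0,"dy":0,"dz":-0.3,"rx":0,"ry":0,"rz":0},
    {"dx":0,"dy":0,"dz":-0.1,"rx":0,"ry":0,"rz":0},
    {"dx":0,"dy":0,"dz":0,"rx":0,"ry":0,"rz":0},
    {"dx":0,"dy":0,"dz":0,"rx":0,"ry":0,"rz":0}
  ]
}}

```text
t: 28.05
tcp_pos: [0.4235, 0.3064, 0.0728]
tool_rot: [0.187, 0.982, 0.0, 0.0]
force: [-1.0, 0.7, -1.2]
finger_gap: 0.556
gripper_force: 41.4
```

Call:
{"name": "move_arm", "arguments": {
  "targets": [
    {"dx":-0.06,"dy":0.05,"dz":0,"rx":0,"ry":0,"rz":0},
    {"dx":0,"dy":0,"dz":-0.06,"rx":0,"ry":0,"rz":0},
    {"dx":0,"dy":0,"dz":-0.05,"rx":0,"ry":0,"rz":0},
    {"dx":0,"dy":0,"dz":-0.04,"rx":0,"ry":0,"rz":0},
    {"dx":0,"dy":0,"dz":-0.03,"rx":0,"ry":0,"rz":0},
    {"dx":0,"dy":0,"dz":-0.02,"rx":0,"ry":0,"rz":0},
    {"dx":0,"dy":0,"dz":-0.02,"rx":0,"ry":0,"rz":0},
    {"dx":0,"dy":0,"dz":0,"rx":0,"ry":0,"rz":0},
    {"dx":0,"dy":0,"dz":0,"rx":0,"ry":0,"rz":0},
    {"dx":0,"dy":0,"dz":0,"rx":0,"ry":0,"rz":0}
  ]
}}

```text
t: 29.3
tcp_pos: [0.4217, 0.3074, 0.0677]
tool_rot: [0.187, 0.982, 0.0, 0.0]
force: [-1.4, 0.3, 6.3]
finger_gap: 0.551
gripper_force: 41.8
```

Call:
{"name": "move_arm", "arguments": {
  "targets": [
    {"dx":0,"dy":0,"dz":0,"rx":0,"ry":0,"rz":0},
    {"dx":0,"dy":0,"dz":0,"rx":0,"ry":0,"rz":0},
    {"dx":0,"dy":0,"dz":0,"rx":0,"ry":0,"rz":0},
    {"dx":0,"dy":0,"dz":0,"rx":0,"ry":0,"rz":0},
    {"dx":0,"dy":0,"dz":0,"rx":0,"ry":0,"rz":0},
    {"dx":0,"dy":0,"dz":0,"rx":0,"ry":0,"rz":0},
    {"dx":0,"dy":0,"dz":0,"rx":0,"ry":0,"rz":0},
    {"dx":0,"dy":0,"dz":0,"rx":0,"ry":0,"rz":0},
    {"dx":0,"dy":0,"dz":0,"rx":0,"ry":0,"rz":0},
    {"dx":0,"dy":0,"dz":0,"rx":0,"ry":0,"rz":0}
  ],
  "claw": 100
}}

```text
t: 30.55
tcp_pos: [0.4216, 0.3074, 0.0668]
tool_rot: [0.187, 0.982, -0.0, -0.0]
force: [-0.1, -0.3, -0.5]
finger_gap: 0.998
gripper_force: 0.0
```

Call:
{"name": "move_arm", "arguments": {
  "targets": [
    {"dx":0,"dy":0,"dz":0.4,"rx":0,"ry":0,"rz":0},
    {"dx":0,"dy":0,"dz":0.8,"rx":0,"ry":0,"rz":0},
    {"dx":0,"dy":0,"dz":1,"rx":0,"ry":0,"rz":0},
    {"dx":0,"dy":0,"dz":1,"rx":0,"ry":0,"rz":0},
    {"dx":0,"dy":0,"dz":1,"rx":0,"ry":0,"rz":0},
    {"dx":0.1,"dy":-0.5,"dz":1,"rx":0,"ry":0,"rz":0},
    {"dx":0.2,"dy":-1,"dz":0,"rx":0,"ry":0,"rz":0},
    {"dx":0.2,"dy":-1,"dz":0,"rx":0,"ry":0,"rz":0},
    {"dx":0.2,"dy":-1,"dz":0,"rx":0,"ry":0,"rz":0},
    {"dx":0.2,"dy":-1,"dz":0,"rx":0,"ry":0,"rz":0}
  ]
}}

```text
t: 31.8
tcp_pos: [0.4442, 0.1941, 0.1976]
tool_rot: [0.187, 0.982, 0.0, 0.0]
force: [0.7, 0.1, -0.1]
finger_gap: 1.0
gripper_force: 0.0
```

Call:
{"name": "move_arm", "arguments": {
  "targets": [
    {"dx":0.2,"dy":-1,"dz":0,"rx":0,"ry":0,"rz":0},
    {"dx":0.2,"dy":-1,"dz":0,"rx":0,"ry":0,"rz":0},
    {"dx":0.2,"dy":-1,"dz":0,"rx":0,"ry":0,"rz":0},
    {"dx":0.2,"dy":-1,"dz":0,"rx":0,"ry":0,"rz":0},
    {"dx":0.2,"dy":-1,"dz":0,"rx":0,"ry":0,"rz":0},
    {"dx":0.2,"dy":-1,"dz":0,"rx":0,"ry":0,"rz":0},
    {"dx":0.2,"dy":-1,"dz":0,"rx":0,"ry":0,"rz":0},
    {"dx":0.2,"dy":-1,"dz":0,"rx":0,"ry":0,"rz":0},
    {"dx":0.2,"dy":-1,"dz":0,"rx":0,"ry":0,"rz":0},
    {"dx":0.2,"dy":-1,"dz":0,"rx":0,"ry":0,"rz":0}
  ]
}}

```text
t: 33.05
tcp_pos: [0.4942, -0.0559, 0.1975]
tool_rot: [0.187, 0.982, -0.0, 0.0]
force: [0.3, 0.6, -0.2]
finger_gap: 1.003
gripper_force: 0.0
```

```bash
python3 - <<'E'
from h import *
a=[]
for n,(u,w) in {"scene":(345,200),"side":(200,145)}.items():
    im=cams.snapshot(n)
    a.append(cv2.resize(im[w-50:w+50,u-65:u+65],(390,300),interpolation=cv2.INTER_CUBIC))
cv2.imwrite("pics/p3.png",np.hstack(a)[:,:,::-1])
E
```

```text
(no output)
```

View pics/p3.png

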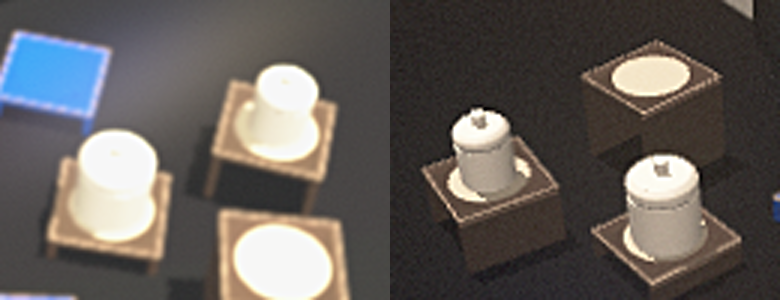

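Both pots stand upright within their pad rims (medium at about (283,105) and (482,150) in the crops). Next is the small pot.

Call:
{"name": "move_arm", "arguments": {
  "targets": [
    {"dx":0.15,"dy":-1,"dz":0,"rx":0,"ry":0,"rz":0},
    {"dx":0.15,"dy":-1,"dz":0,"rx":0,"ry":0,"rz":0},
    {"dx":0.15,"dy":-1,"dz":0,"rx":0,"ry":0,"rz":0},
    {"dx":0.15,"dy":-1,"dz":0,"rx":0,"ry":0,"rz":0},
    {"dx":0.15,"dy":-0.8,"dz":-0.5,"rx":0,"ry":0,"rz":0},
    {"dx":0,"dy":-0.34,"dz":-1,"rx":0,"ry":0,"rz":0},
    {"dx":0,"dy":0,"dz":-1,"rx":0,"ry":0,"rz":0},
    {"dx":0,"dy":0,"dz":-0.6,"rx":0,"ry":0,"rz":0},
    {"dx":0,"dy":0,"dz":0,"rx":0,"ry":0,"rz":0},
    {"dx":0,"dy":0,"dz":0,"rx":0,"ry":0,"rz":0}
  ]
}}

```text
t: 34.4
tcp_pos: [0.5134, -0.1836, 0.1198]
tool_rot: [0.187, 0.982, -0.0, 0.0]
force: [0.0, -0.3, -0.1]
finger_gap: 1.002
gripper_force: 0.0
```

```bash
python3 - <<'E'
from h import *
print(sensors.sense()["tcp_pos"])
m=cams.camera_model("wrist");im=cams.snapshot("wrist")
for c,s in blobs(im,200,215,60)[0]: print(c,s,ray(m,c,.036),ray(m,c,.024))
E
```

```text
[ 0.51341657 -0.18356762  0.11980745]
[193.3  12.5] [178   0  32  24 258] [ 0.3726456  -0.17171753] [ 0.36870413 -0.17247743]
[226.9  13.4] [212   0  32  26 274] [ 0.38182312 -0.15054328] [ 0.37836983 -0.15017687]
[252.4 198.6] [ 231  172   45   53 1844] [ 0.51179083 -0.18309519] [ 0.51525087 -0.1844603 ]
```

Call:
{"name": "move_arm", "arguments": {
  "targets": [
    {"dx":0,"dy":-0.02,"dz":-0.8,"rx":0,"ry":0,"rz":0},
    {"dx":0,"dy":0,"dz":-0.8,"rx":0,"ry":0,"rz":0},
    {"dx":0,"dy":0,"dz":-0.8,"rx":0,"ry":0,"rz":0},
    {"dx":0,"dy":0,"dz":-0.8,"rx":0,"ry":0,"rz":0},
    {"dx":0,"dy":0,"dz":-0.6,"rx":0,"ry":0,"rz":0},
    {"dx":0,"dy":0,"dz":-0.4,"rx":0,"ry":0,"rz":0},
    {"dx":0,"dy":0,"dz":-0.2,"rx":0,"ry":0,"rz":0},
    {"dx":0,"dy":0,"dz":0,"rx":0,"ry":0,"rz":0},
    {"dx":0,"dy":0,"dz":0,"rx":0,"ry":0,"rz":0},
    {"dx":0,"dy":0,"dz":0,"rx":0,"ry":0,"rz":0}
  ]
}}

```text
t: 35.7
tcp_pos: [0.5132, -0.1843, 0.0098]
tool_rot: [0.187, 0.982, -0.0, 0.0]
force: [-0.9, -0.4, 0.5]
finger_gap: 0.998
gripper_force: 0.0
```

Call:
{"name": "move_arm", "arguments": {
  "targets": [
    {"dx":0,"dy":0,"dz":0,"rx":0,"ry":0,"rz":0},
    {"dx":0,"dy":0,"dz":0,"rx":0,"ry":0,"rz":0},
    {"dx":0,"dy":0,"dz":0,"rx":0,"ry":0,"rz":0},
    {"dx":0,"dy":0,"dz":0,"rx":0,"ry":0,"rz":0},
    {"dx":0,"dy":0,"dz":0,"rx":0,"ry":0,"rz":0},
    {"dx":0,"dy":0,"dz":0,"rx":0,"ry":0,"rz":0},
    {"dx":0,"dy":0,"dz":0,"rx":0,"ry":0,"rz":0},
    {"dx":0,"dy":0,"dz":0,"rx":0,"ry":0,"rz":0},
    {"dx":0,"dy":0,"dz":0,"rx":0,"ry":0,"rz":0},
    {"dx":0,"dy":0,"dz":0,"rx":0,"ry":0,"rz":0}
  ],
  "claw": 0,
  "newtons": 30
}}

```text
t: 36.95
tcp_pos: [0.513, -0.1842, 0.0095]
tool_rot: [0.187, 0.982, -0.0, 0.0]
force: [-0.7, -0.1, 4.8]
finger_gap: 0.413
gripper_force: 30.1
```

Call:
{"name": "move_arm", "arguments": {
  "targets": [
    {"dx":0,"dy":0,"dz":0.2,"rx":0,"ry":0,"rz":0},
    {"dx":0,"dy":0,"dz":0.5,"rx":0,"ry":0,"rz":0},
    {"dx":0,"dy":0,"dz":1,"rx":0,"ry":0,"rz":0},
    {"dx":0,"dy":0,"dz":1,"rx":0,"ry":0,"rz":0},
    {"dx":0,"dy":0,"dz":1,"rx":0,"ry":0,"rz":0},
    {"dx":0,"dy":0,"dz":1,"rx":0,"ry":0,"rz":0},
    {"dx":0,"dy":0,"dz":1,"rx":0,"ry":0,"rz":0},
    {"dx":0,"dy":0,"dz":1,"rx":0,"ry":0,"rz":0},
    {"dx":0,"dy":0,"dz":0.6,"rx":0,"ry":0,"rz":0},
    {"dx":0,"dy":0,"dz":0.2,"rx":0,"ry":0,"rz":0}
  ]
}}

```text
t: 38.2
tcp_pos: [0.5131, -0.1842, 0.1978]
tool_rot: [0.187, 0.982, -0.0, 0.001]
force: [0.1, 0.4, -1.6]
finger_gap: 0.413
gripper_force: 30.1
```

Call:
{"name": "move_arm", "arguments": {
  "targets": [
    {"dx":0.16,"dy":0.5,"dz":0,"rx":0,"ry":0,"rz":0},
    {"dx":0.16,"dy":0.8,"dz":0,"rx":0,"ry":0,"rz":0},
    {"dx":0.16,"dy":1,"dz":0,"rx":0,"ry":0,"rz":0},
    {"dx":0.16,"dy":1,"dz":0,"rx":0,"ry":0,"rz":0},
    {"dx":0.16,"dy":1,"dz":0,"rx":0,"ry":0,"rz":0},
    {"dx":0.16,"dy":1,"dz":0,"rx":0,"ry":0,"rz":0},
    {"dx":0.16,"dy":1,"dz":0,"rx":0,"ry":0,"rz":0},
    {"dx":0.16,"dy":1,"dz":0,"rx":0,"ry":0,"rz":0},
    {"dx":0.16,"dy":1,"dz":0,"rx":0,"ry":0,"rz":0},
    {"dx":0.16,"dy":1,"dz":0,"rx":0,"ry":0,"rz":0}
  ]
}}

```text
t: 39.45
tcp_pos: [0.5519, 0.0509, 0.1957]
tool_rot: [0.187, 0.982, 0.0, -0.001]
force: [-0.1, 0.6, -0.5]
finger_gap: 0.414
gripper_force: 30.1
```

Call:
{"name": "move_arm", "arguments": {
  "targets": [
    {"dx":0.16,"dy":1,"dz":0,"rx":0,"ry":0,"rz":0},
    {"dx":0.16,"dy":1,"dz":0,"rx":0,"ry":0,"rz":0},
    {"dx":0.16,"dy":1,"dz":0,"rx":0,"ry":0,"rz":0},
    {"dx":0.16,"dy":1,"dz":0,"rx":0,"ry":0,"rz":0},
    {"dx":0.16,"dy":1,"dz":0,"rx":0,"ry":0,"rz":0},
    {"dx":0.16,"dy":1,"dz":0,"rx":0,"ry":0,"rz":0},
    {"dx":0.16,"dy":1,"dz":0,"rx":0,"ry":0,"rz":0},
    {"dx":0.16,"dy":1,"dz":0,"rx":0,"ry":0,"rz":0},
    {"dx":0.16,"dy":1,"dz":0,"rx":0,"ry":0,"rz":0},
    {"dx":0.16,"dy":0.8,"dz":0,"rx":0,"ry":0,"rz":0}
  ]
}}

```text
t: 40.7
tcp_pos: [0.5922, 0.2955, 0.1961]
tool_rot: [0.187, 0.982, -0.0, -0.001]
force: [-0.5, 0.1, -0.1]
finger_gap: 0.414
gripper_force: 30.1
```

Call:
{"name": "move_arm", "arguments": {
  "targets": [
    {"dx":0.1,"dy":0.6,"dz":0,"rx":0,"ry":0,"rz":0},
    {"dx":0,"dy":0.46,"dz":0,"rx":0,"ry":0,"rz":0},
    {"dx":0,"dy":0,"dz":-0.4,"rx":0,"ry":0,"rz":0},
    {"dx":0,"dy":0,"dz":-0.8,"rx":0,"ry":0,"rz":0},
    {"dx":0,"dy":0,"dz":-0.8,"rx":0,"ry":0,"rz":0},
    {"dx":0,"dy":0,"dz":-0.8,"rx":0,"ry":0,"rz":0},
    {"dx":0,"dy":0,"dz":-0.6,"rx":0,"ry":0,"rz":0},
    {"dx":0,"dy":0,"dz":-0.4,"rx":0,"ry":0,"rz":0},
    {"dx":0,"dy":0,"dz":0,"rx":0,"ry":0,"rz":0},
    {"dx":0,"dy":0,"dz":0,"rx":0,"ry":0,"rz":0}
  ]
}}

```text
t: 41.95
tcp_pos: [0.596, 0.32, 0.1025]
tool_rot: [0.187, 0.982, 0.0, 0.001]
force: [0.3, -0.6, -0.6]
finger_gap: 0.412
gripper_force: 30.1
```

Call:
{"name": "move_arm", "arguments": {
  "targets": [
    {"dx":-0.03,"dy":0.1,"dz":0,"rx":0,"ry":0,"rz":0},
    {"dx":0,"dy":0,"dz":-0.08,"rx":0,"ry":0,"rz":0},
    {"dx":0,"dy":0,"dz":-0.08,"rx":0,"ry":0,"rz":0},
    {"dx":0,"dy":0,"dz":-0.06,"rx":0,"ry":0,"rz":0},
    {"dx":0,"dy":0,"dz":-0.03,"rx":0,"ry":0,"rz":0},
    {"dx":0,"dy":0,"dz":-0.03,"rx":0,"ry":0,"rz":0},
    {"dx":0,"dy":0,"dz":-0.02,"rx":0,"ry":0,"rz":0},
    {"dx":0,"dy":0,"dz":-0.02,"rx":0,"ry":0,"rz":0},
    {"dx":0,"dy":0,"dz":0,"rx":0,"ry":0,"rz":0},
    {"dx":0,"dy":0,"dz":0,"rx":0,"ry":0,"rz":0}
  ]
}}

```text
t: 43.2
tcp_pos: [0.5947, 0.3224, 0.0945]
tool_rot: [0.187, 0.982, 0.0, 0.0]
force: [-2.6, -1.2, 5.8]
finger_gap: 0.41
gripper_force: 30.3
```

Contact. Releasing, then rising and checking.

Call:
{"name": "move_arm", "arguments": {
  "targets": [
    {"dx":0,"dy":0,"dz":0,"rx":0,"ry":0,"rz":0},
    {"dx":0,"dy":0,"dz":0,"rx":0,"ry":0,"rz":0},
    {"dx":0,"dy":0,"dz":0,"rx":0,"ry":0,"rz":0},
    {"dx":0,"dy":0,"dz":0,"rx":0,"ry":0,"rz":0},
    {"dx":0,"dy":0,"dz":0,"rx":0,"ry":0,"rz":0},
    {"dx":0,"dy":0,"dz":0,"rx":0,"ry":0,"rz":0},
    {"dx":0,"dy":0,"dz":0,"rx":0,"ry":0,"rz":0},
    {"dx":0,"dy":0,"dz":0,"rx":0,"ry":0,"rz":0},
    {"dx":0,"dy":0,"dz":0,"rx":0,"ry":0,"rz":0},
    {"dx":0,"dy":0,"dz":0,"rx":0,"ry":0,"rz":0}
  ],
  "claw": 100
}}

```text
t: 44.45
tcp_pos: [0.5947, 0.3224, 0.0938]
tool_rot: [0.187, 0.982, 0.0, 0.0]
force: [-0.3, -0.5, 1.1]
finger_gap: 1.001
gripper_force: 0.0
```

Call:
{"name": "move_arm", "arguments": {
  "targets": [
    {"dx":0,"dy":0,"dz":0.4,"rx":0,"ry":0,"rz":0},
    {"dx":0,"dy":0,"dz":0.8,"rx":0,"ry":0,"rz":0},
    {"dx":0,"dy":0,"dz":1,"rx":0,"ry":0,"rz":0},
    {"dx":0,"dy":0,"dz":1,"rx":0,"ry":0,"rz":0},
    {"dx":0,"dy":0,"dz":1,"rx":0,"ry":0,"rz":0},
    {"dx":0,"dy":0,"dz":1,"rx":0,"ry":0,"rz":0},
    {"dx":0,"dy":0,"dz":0.6,"rx":0,"ry":0,"rz":0},
    {"dx":0,"dy":0,"dz":0.2,"rx":0,"ry":0,"rz":0},
    {"dx":0,"dy":0,"dz":0,"rx":0,"ry":0,"rz":0},
    {"dx":0,"dy":0,"dz":0,"rx":0,"ry":0,"rz":0}
  ]
}}

```text
t: 45.7
tcp_pos: [0.5941, 0.3221, 0.2426]
tool_rot: [0.187, 0.982, -0.001, -0.001]
force: [0.4, -0.1, -0.3]
finger_gap: 1.002
gripper_force: 0.0
```

```bash
python3 - <<'E'
from h import *
a=[]
for n,(u,w) in {"scene":(345,200),"side":(200,145)}.items():
    im=cams.snapshot(n)
    a.append(cv2.resize(im[w-50:w+50,u-65:u+65],(390,300),interpolation=cv2.INTER_CUBIC))
cv2.imwrite("pics/p4.png",np.vstack([np.hstack(a),cv2.resize(cams.snapshot("wrist"),(400,300))[:, :].copy() if 0 else cv2.copyMakeBorder(cv2.resize(cams.snapshot("wrist"),(390,292)),0,0,0,390,0)])[:,:,::-1])
E
```

```text
(no output)
```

View pics/p4.png

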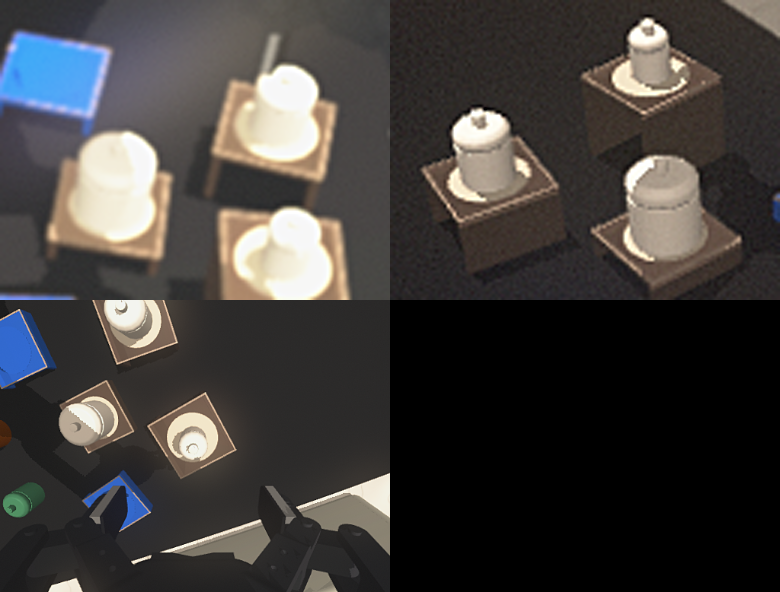

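The crops show all three pots upright with pad rims visible around them; the small pot's body centre is at (652,..) against the pad centre at (651,75) in the side crop. The gripper is clear, so I'm handing in.

```bash
python3 -c "
from station import order
print(order.sign_off())"
```

```text
the job is handed in; nothing more can be done
None
```

All three white pots stand upright and released on their steps, placed in the order you asked for (largest on lowest, medium on middle, smallest on tallest), and the job is handed in at about 46 s; the hand-in gave no verdict.

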